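# Pack up the leaning arbor press

## Task

The small arbor press leans to its left because the packing plate under its left foot is missing; a pry bar lies ready over a fulcrum block on that side, drawn back, its free end down. Raise the free end, push the bar's toe under the edge of the base as far as it goes, and lower the iron weight on to the free end so that it presses the bar down and, let go, keeps the press up. Slide the loose slotted plate under the raised foot until its slot is fully home on the hold-down stud, then take the weight off gently, so that the press comes down softly and stands level on the plate, and stand the weight upright on the bare bench. Never let the press jerk up or drop, do not topple the weight, and leave the roll of tape and the oil bottle where they are.

Things in the scene. Friction and masses are not known exactly. Their poses are not given: they have to be found in the camera images.
- press: Grey cast-iron arbor press, about 4.5 kg, loose, 330 mm high, column over its -y half. Origin: bench level under the middle of the base when level; z up; +y is its left, the low side. Base plate x -105..105, y -115..90, z 36..50 mm. A rib across the underside (x 25..100, y 56..64, z 21..36 mm) stops the toe. Feet at x +-70, y -90 stand on 6 mm packing; the left foot does not: it leans 0.04 rad.
- press_edge (a point): Lower edge of the base plate's left side at x 70, y 90, z 36 mm of the press, where the toe goes under: 30 mm above the bench at first. The rib is 26 mm further in (-y).
- press_foot (a point): Middle of the sole of the left foot, at x -60, y 65, z 6 mm of the press: 50 x 50 mm with an 18 mm slot open to +y; its outer face, in line with the base edge, is 25 mm further along +y. Height about 1 mm at first, 11 mm with the bar weighed down, 6 mm when it rests on the plate.
- stud_axis (a point): Point on the axis of the fixed upright hold-down stud, 3 mm above the bench; its x, y axes are parallel to those of the press. The stud is 12 mm thick, 71 mm high, with a slackened 20 mm nut at 60..69 mm, and stands in the slot of the left foot.
- packing: Loose flat steel plate, 90 (x) x 100 (y) x 6 mm, 0.28 kg: too wide to grip, push its rear edge along the bench. Origin: centre of its underside. Slot 20 mm wide, bevelled mouth at its front edge (y -50 mm), 51 mm deep; plain rear edge at y +50 mm. It lies before the left foot, slot towards the stud, up to 20 mm off line and 0.2 rad askew. Pushed home towards the press's -y it stops on the stud.
- slot_seat (a point): Point of the packing plate, 5 mm in front (-y) of its centre and at mid thickness, that lies on the stud's axis when the slot is home.
- pry_bar: Loose flat steel bar, 235 x 30 x 8 mm, 0.28 kg, toe 6 mm thick. Origin: on its underside, 55 mm from the toe (at y -55 mm) and 180 mm from the round free end (y +180); z normal to its flat top. At first it lies over the ridge with the toe in the air some 15 mm short of the base and the free end on the bench. With the toe in as far as the rib the free end stays up by itself.
- bar_toe (a point): Tip of the bar's toe, on its upper face (x 0, y -55, z 6 mm of the bar). With the toe in as far as it goes it lies 26 mm inside the edge of the base (y about 64 mm of the press).
- bar_end (a point): Tip of the bar's free end, on its top face. With the toe in, 3 to 8 N at 35 mm from this tip press the bar down till the tip meets the bench (bar sloping 0.15 rad down to the tip); the weight standing there holds it.
- fulcrum: Loose dark steel fulcrum block 56 (x) x 36 (y) x 27 mm with a half-round ridge along its x; origin at the centre of its underside.
- weight: Dark iron weight, 0.85 kg: a cylinder 60 mm across and 41 mm high, a neck and a round knob 27 mm across at 55 to 78 mm height, flat top at 79 mm. Origin: centre of its underside; z up through the knob. Grip the knob across at 66 mm height.
- tape_roll: Bystander: black roll of tape, 62 mm across, 19 mm high; origin at its foot.
- oil_bottle: Bystander: small bottle with pointed cap, 29 mm across, 82 mm high; origin at its foot.
Things that resemble listed ones, but are neither listed nor needed, are in the scene too. There is more than one size of the weight; the one meant has the size given above.

How it is judged:
By the outcome, as a careful person would: the job done as asked, in the order asked, and still so for the second after the job is handed in, with the robot touching nothing.
It also fails if it takes over 72 s, if anything falls off the work surface, if the arm or the gripper's body presses on something with over 40 N, if the wrist force passes 120 N, or if a joint passes its speed limit or range.

## Robot

A 6-joint arm with a two-finger parallel gripper is mounted at the origin on a cart in front of the work surface, level with it; the furniture and walls round the work are solid. World frame = base frame: x ahead of the robot, y to its left, z up, the work surface at z = 0. Lengths are in m, angles in rad, forces in N, time in s.
With the tool pointing down it reaches from about 0.25 to 0.725 m from the base axis. Payload 9.7 kg.
Tool frame: the origin (TCP) lies midway between the tips of the shut fingers; the grasp point (between the pads) lies 19 mm behind it (r.pinch_z is the distance from the TCP to the grasp point, in m); z points along the fingers, y is the line along which they close (so a half turn about z gives the same grasp; the last joint's range is limited). The gripper opens to 85 mm and grips with 20 to 120 N. Pads are 22 mm wide; open, the fingers measure 114 mm over their backs; the gripper's body (76 mm by 85 mm) begins 54 mm behind the grasp point. The pads swing forward as they close: fully open they stand 13 mm farther back than shut.
Start: joints at [-1.222, 0.087, 0.176, 1.66, 0, 1.571], TCP at [0.188, -0.517, 0.231] pointing down, gripper open.
Joint ranges: [-3.13, 3.13], [-0.85, 1.81], [-1.15, 1.24], [-2.2, 2.28], [-1.44, 1.52], [-3.14, 3.14]. Speed limits (rad/s): [2.22, 2.22, 2.57, 3.14, 3.14, 3.14].

## Interface

Orientations are given as [roll, pitch, yaw] about the fixed x, y, z axes, in that order (R = Rz(yaw) Ry(pitch) Rx(roll)).
In Python, from station import readout, viewer, ticket, r gives the robot as it stands.
- The arm moves only by the tool servo_tool, never from a script. Its argument "increments" is a list of rows, each a list of 3 entries, a list of its own where there are three numbers: the opening, from 0 (shut) to 1 (fully open), then the shift along the tool's x, y, z in mm, then the turn about the tool's z in rad. In form: [[hand, [dx, dy, dz], roll], ...]. A call has 1 to 5 rows; each row shifts and turns the commanded pose from where the row before left it, along the tool's axes as they then stand; what a row does not reach is not made up. A row lasts 1/8 s, in which the tool goes at most 62.5 mm and 10.7 degrees, less where a joint would pass 70% of its speed; a pose out of reach is approached as far as the arm can. A call with a gripper value outside its range is refused whole. The fingers move at their own pace and stop on an object; "squeeze" is the grip in N (left out, the last holds). Time passes only in rows, so rows that do not move let the fingers close. It gives the time, the measured TCP pose, the force, the opening and the grip force at its end, in the units of the state.
- readout.read_state(): the state, without advancing time (a new reading comes with each control period).
- viewer.grab_frame(name): name is "side" or "top"; returns (picture, depth): 480x640x3 uint8, red, green, blue; 480x640 float32, m along the optical axis (not along the pixel's ray), 0 where there is no reading.
- viewer.camera_info(name): a dict with "mtx" (3x3 intrinsics, pixels), "k1" (the pictures are not rectified: a ray, as slopes to the right and down, at radius r is drawn at 1 + k1 r^2 times it, then the intrinsics apply), "R" (3x3) and "t" (3): a world point X has camera coordinates R X + t. Camera axes: x right, y down, z forward; pixel columns grow to the right and rows downward; lengths in m; the calibration is good to about 2 mm. A picture is of the moment at which its call begins. camera_info takes no time and is no camera call.
- ticket.sign_off(): hands the job in; it is judged then, once.
The state is a dict: "clock": time; "joint_pos": joint angles; "qvel": joint speeds; "tau": joint torques, N m; "eef_pos": TCP position; "tool_rot": TCP orientation; "wrist_force": force on the tool from outside, world axes, zero at the start; "moment": the same for the moment, N m; "opening": finger opening in m; "grasp_force": force on a finger pad.
Only numpy, scipy, OpenCV 4.12 (cv2) and the standard library are available. Lean on these libraries where they do the work, as an engineer would, in place of code of your own. Each camera call takes 0.05 s, during which the arm holds its last target. There are 200 camera calls.

## Working session

There is one attempt and no reset: what is moved stays moved. The work goes in short steps, Python scripts to look and compute and a tool call to move; the robot and the scene stay as the last step left them, time stands still between calls to the robot, and variables do not carry over. Pictures are saved under pics/ and viewed, at most 10 in all, crops included, and the job is handed in when it is done.

Besides the shell and the picture viewer there is one more tool, called after "Call:" as name([rows], argument=value, ...), one row to a line, values as JSON. servo_tool: Moves the arm, as the interface text tells. Its arguments: {"type":"object","properties":{"increments":{"type":"array","items":{"type":"array"}},"squeeze":{"type":"number"}},"required":["increments"]}

```bash
mkdir -p pics; ls
cat > h.py <<'E'
import numpy as np, cv2
from station import readout, viewer, ticket, r
def grab(n):
    im,d=viewer.grab_frame(n); return im,d
def world(n,u,v,d):
    c=viewer.camera_info(n);K=np.array(c["mtx"],float)
    u=np.atleast_1d(u).astype(float);v=np.atleast_1d(v).astype(float)
    p=cv2.undistortPoints(np.stack([u,v],-1).reshape(-1,1,2),K,None) if 0 else None
    x=(u-K[0,2])/K[0,0];y=(v-K[1,2])/K[1,1];a,b=x.copy(),y.copy()
    for _ in range(10):
        s=1+c["k1"]*(a*a+b*b);a,b=x/s,y/s
    X=np.stack([a*d,b*d,np.ones_like(a)*d],-1)
    return (X-np.array(c["t"]))@np.array(c["R"])
def cloud(n,d):
    v,u=np.mgrid[0:480,0:640]
    return world(n,u.ravel(),v.ravel(),d.ravel()).reshape(480,640,3)
def pix(n,P):
    c=viewer.camera_info(n);K=np.array(c["mtx"]);q=np.asarray(P)@np.array(c["R"]).T+np.array(c["t"])
    a=q[...,0]/q[...,2];b=q[...,1]/q[...,2];s=1+c["k1"]*(a*a+b*b)
    return np.stack([a*s*K[0,0]+K[0,2],b*s*K[1,1]+K[1,2]],-1)
def save(name,im): cv2.imwrite("pics/"+name,im[...,::-1])
E
python3 - <<'E'
from h import *
for n in("side","top"):
    im,d=grab(n);save(n+"0.png",im);np.savez(n+"0.npz",im=im,d=d)
    c=viewer.camera_info(n);print(n,c["mtx"],c["k1"],-np.array(c["R"]).T@np.array(c["t"]),np.array(c["R"]).round(2).tolist())
s=readout.read_state();print(s,r.pinch_z)
E
```

```text
pics
side [[436.41098343   0.         319.13248534]
 [  0.         436.41098343 243.80346376]
 [  0.           0.           1.        ]] 0.027060639623302928 [0.4026595  0.76444646 0.48524411] [[-0.99, -0.15, -0.02], [-0.06, 0.46, -0.89], [0.14, -0.87, -0.46]]
top [[493.61419072   0.         316.66665971]
 [  0.         493.61419072 238.65684802]
 [  0.           0.           1.        ]] 0.04805834078009031 [ 0.30026765 -0.02500119  1.07161345] [[-0.01, -1.0, -0.0], [-0.98, 0.01, -0.2], [0.2, -0.0, -0.98]]
{'clock': 0.1, 'joint_pos': array([-1.22201200e+00,  8.74113020e-02,  1.75236598e-01,  1.65977815e+00,
       -3.40490989e-05,  1.57081904e+00]), 'qvel': array([ 0.00082043, -0.00275075,  0.00196524, -0.00105208,  0.00024567,
       -0.00046217]), 'tau': array([-1.58360699e-04, -5.21562088e+01,  4.65654194e+01,  1.59840711e-02,
       -1.62983406e-05, -1.81317387e-05]), 'eef_pos': array([ 0.1878923 , -0.51671078,  0.23066245]), 'tool_rot': array([-3.14043613e+00,  3.40753435e-05,  3.48761658e-01]), 'wrist_force': array([0.27468971, 0.57220749, 0.08608369]), 'moment': array([ 0.03161646, -0.01603121,  0.01216058]), 'grasp_force': 0.0, 'opening': 0.08535030020088331} 0.0187
```

View pics/top0.png

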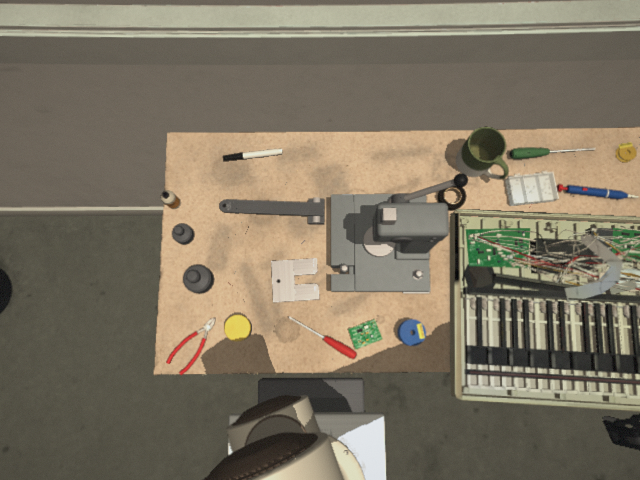

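View pics/side0.png

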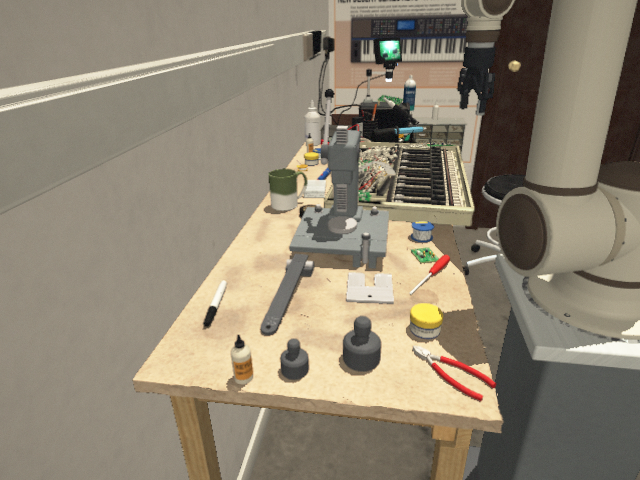

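The top view shows the press at about (385,240), the bar from (222,206) to (318,210), the fulcrum at (316,210), the plate at (296,280) and the stud at (345,268). The weight could be the small one at (182,233) or the large one at (198,279). I'll measure both and crop.

Run:
```python
from h import *
z=np.load("top0.npz");im,d=z["im"],z["d"];P=cloud("top",d)
s=np.load("side0.npz");Ps=cloud("side",s["d"])
# bench height
for nm,Q in(("top",P),("side",Ps)):
    m=(abs(Q[...,0]-.45)<.3)&(abs(Q[...,1]-.1)<.3)&(abs(Q[...,2])<.02);print(nm,"bench z",np.median(Q[m][:,2]))
ALL=np.concatenate([P.reshape(-1,3),Ps.reshape(-1,3)])
# weights: cloud clusters
for nm,(u,v) in dict(small=(182,233),big=(198,279),tape=(452,198),bottle=(169,199),stud=(344,268),fulc=(316,210),barend=(223,206)).items():
    c=P[v,u];print(nm,c.round(4))
for nm,(u,v) in dict(small=(182,233),big=(198,279)).items():
    c=P[v,u]
    for zl,zh in((.008,.035),(.05,.075),(.07,.1)):
        for k,Q in(("t",P),("s",Ps)):
            Q=Q.reshape(-1,3);m=(np.hypot(*(Q[:,:2]-c[:2]).T)<.05)&(Q[:,2]>zl)&(Q[:,2]<zh);q=Q[m]
            if len(q)>5: print(nm,k,zl,len(q),q.min(0).round(4),q.max(0).round(4))
# enlarged crop
a=cv2.resize(im[180:310,150:350],(800,520),interpolation=cv2.INTER_CUBIC);save("crop1.png",a)
b=cv2.resize(s["im"][230:400,220:420],(705,600),interpolation=cv2.INTER_CUBIC);save("crop2.png",b)
# plate corners: z 3..9mm
m=(P[...,2]>.003)&(P[...,2]<.010)
sub=m[250:310,265:325];print(P[280,275:320:4].round(4).tolist())
# height map of top region of press base edge & bar
for v in(206,208,210): print(v,P[v,216:336:6].round(3).tolist())
```

```text
top bench z 0.0006750075705651566
side bench z -0.0010515877695747508
small [0.5219 0.2585 0.0488]
big [0.4217 0.2165 0.0679]
tape [ 0.608  -0.3306 -0.0017]
bottle [0.5933 0.2861 0.0598]
stud [ 0.4406 -0.0809  0.0745]
fulc [ 0.5739 -0.0249  0.0331]
barend [0.5911 0.1817 0.0089]
small t 0.008 273 [0.5064 0.2441 0.0085] [0.5497 0.286  0.0347]
small s 0.008 621 [0.5053 0.2513 0.008 ] [0.5484 0.2913 0.0345]
small t 0.05 70 [0.5186 0.2559 0.0502] [0.5368 0.2732 0.0632]
small s 0.05 107 [0.5177 0.2599 0.0502] [0.5366 0.2771 0.0578]
big t 0.008 89 [0.399  0.1971 0.0081] [0.4577 0.2533 0.0348]
big s 0.008 535 [0.3974 0.2295 0.0082] [0.4563 0.2603 0.035 ]
big t 0.05 48 [0.4154 0.2133 0.0571] [0.4413 0.2404 0.0749]
big s 0.05 207 [0.414  0.2263 0.0508] [0.4402 0.2435 0.0749]
big t 0.07 135 [0.4154 0.2133 0.0704] [0.4413 0.2404 0.0826]
big s 0.07 183 [0.4142 0.2198 0.0701] [0.4402 0.2419 0.0788]
[[0.425, 0.065, 0.0085], [0.4254, 0.0566, 0.0048], [0.4255, 0.048, 0.0034], [0.4249, 0.0391, 0.0073], [0.4253, 0.0307, 0.0037], [0.4252, 0.022, 0.0038], [0.4256, 0.0135, -0.0006], [0.4256, 0.0048, -0.00
[... 799 characters left out ...]
.076, 0.022], [0.582, 0.063, 0.021], [0.581, 0.05, 0.024], [0.581, 0.037, 0.024], [0.58, 0.023, 0.03], [0.579, 0.01, 0.032], [0.58, -0.003, 0.028], [0.579, -0.016, 0.032], [0.578, -0.029, 0.034], [0.587, -0.043, 0.0], [0.587, -0.056, 0.001]]
210 [[0.585, 0.199, -0.003], [0.581, 0.183, 0.012], [0.581, 0.17, 0.012], [0.581, 0.157, 0.012], [0.58, 0.143, 0.015], [0.58, 0.13, 0.014], [0.58, 0.116, 0.016], [0.579, 0.103, 0.018], [0.579, 0.09, 0.019], [0.578, 0.076, 0.02], [0.577, 0.063, 0.024], [0.577, 0.05, 0.024], [0.577, 0.036, 0.025], [0.575, 0.023, 0.03], [0.575, 0.01, 0.03], [0.574, -0.003, 0.034], [0.574, -0.016, 0.032], [0.574, -0.029, 0.032], [0.582, -0.043, 0.0], [0.583, -0.056, -0.002]]
```

View pics/crop1.png

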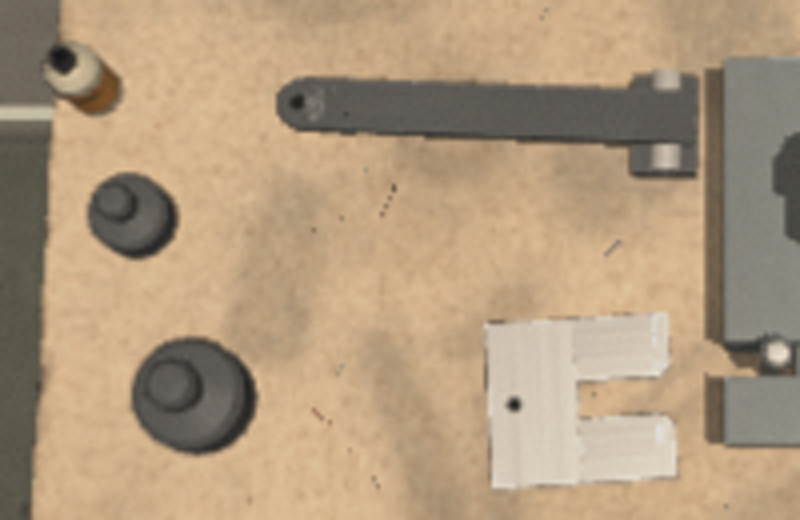

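View pics/crop2.png

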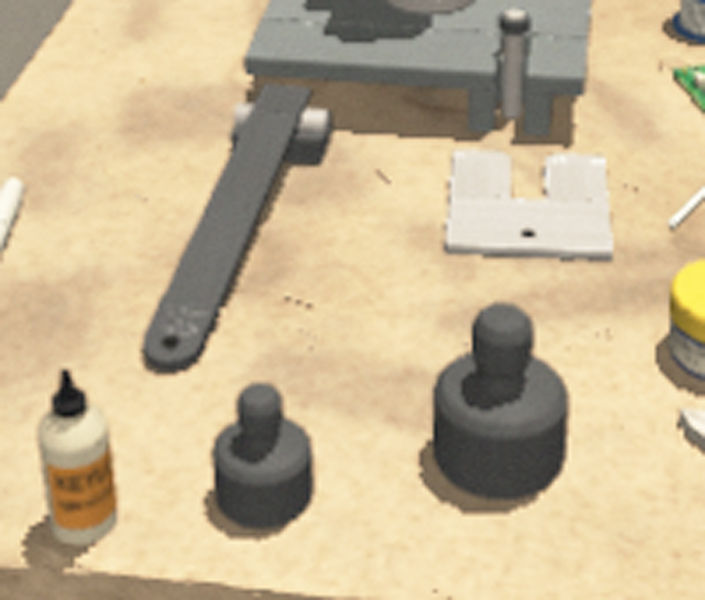

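The large weight at top (198,279), side (362,342) measures 60 mm across and about 79 mm high, so it's the one meant. The small one at (182,233) is about 43 mm across. The crops show that clearly, and they show the bar's toe lying short of the base, with the plate slightly askew. Next I'll work out exact positions.

```bash
cat >> h.py <<'E'
def onplane(n,u,v,z):
    A=world(n,u,v,1.0);c=viewer.camera_info(n);C=-np.array(c["R"]).T@np.array(c["t"])
    D=A-C;return C+D*((z-C[2])/D[:,2])[:,None]
E
python3 - <<'E'
from h import *
def T(nm,u,v,z,cam="top"):
    print(nm,cam,onplane(cam,np.array([u]),np.array([v]),z)[0].round(4))
def C1(nm,a,b,z): T(nm,150+a/4,180+b/4,z)   # pixel-centre shift small
f=200/705
def C2(nm,a,b,z): T(nm,220+a*f,230+b*f,z,"side")
C1("stud",778,352,.071);C2("stud",515,18,.071)
for nm,a,b in(("rear+x",487,323),("rear-x",494,488),("front+x",668,313),("front-x",676,475),("slot+x",580,382),("slot-x",580,415)):C1(nm,a,b,.006)
for nm,a,b in(("rear+x",446,246),("rear-x",611,250),("front+x",454,152),("front-x",605,155)):C2(nm,a,b,.006)
C1("bartip",276,102,.008);C1("bar e+",310,77,.010);C1("bar e-",310,130,.010);C1("toe+",697,88,.033);C1("toe-",697,142,.033)
C2("bar tip",170,362,.008);C2("toeL",262,87,.033);C2("toeR",312,90,.033)
C1("ridge+",667,75,.024);C1("ridge-",667,160,.024)
C1("edge top+",724,58,.045);C1("edge top-",724,443,.045)
C2("edgetop +",250,68,.045);C2("edgetop -",584,83,.045)
C1("foot end",706,70,.0);
E
```

```text
stud top [ 0.4411 -0.0821  0.071 ]
stud side [ 0.4395 -0.069   0.071 ]
rear+x top [0.4675 0.0726 0.006 ]
rear-x top [0.3781 0.068  0.006 ]
front+x top [ 0.4722 -0.0262  0.006 ]
front-x top [ 0.3841 -0.0297  0.006 ]
slot+x top [0.4347 0.0219 0.006 ]
slot-x top [0.4168 0.0219 0.006 ]
rear+x side [0.4656 0.0802 0.006 ]
rear-x side [0.3779 0.0724 0.006 ]
front+x side [ 0.4705 -0.0168  0.006 ]
front-x side [ 0.3819 -0.0246  0.006 ]
bartip top [0.5926 0.1908 0.008 ]
bar e+ top [0.6063 0.172  0.01  ]
bar e- top [0.5759 0.1712 0.01  ]
toe+ top [ 0.5917 -0.043   0.033 ]
toe- top [ 0.5614 -0.0426  0.033 ]
bar tip side [0.5878 0.1967 0.008 ]
toeL side [ 0.5892 -0.0334  0.033 ]
toeR side [ 0.5584 -0.0335  0.033 ]
ridge+ top [ 0.6018 -0.0267  0.024 ]
ridge- top [ 0.5537 -0.0263  0.024 ]
edge top+ top [ 0.605  -0.0576  0.045 ]
edge top- top [ 0.3974 -0.0546  0.045 ]
edgetop + side [ 0.5963 -0.0346  0.045 ]
edgetop - side [ 0.3965 -0.0402  0.045 ]
foot end top [ 0.6114 -0.0487  0.    ]
```

Call:
servo_tool([
  [1,[38,42,0],-0.18],
  [1,[45,-38,0],-0.18],
  [1,[40,-42,0],-0.18],
  [1,[40,-35,0],-0.18],
  [1,[50,-30,0],-0.18],
])

```text
clock: 0.72
eef_pos: [0.2563, -0.3169, 0.2307]
tool_rot: [-3.141, -0.001, 1.254]
wrist_force: [1.1, -1.2, 1.0]
opening: 0.0853
grasp_force: 0.0
```

Call:
servo_tool([
  [1,[47.5,-15.5,0],-0.13],
  [1,[49,-9.5,0],-0.126],
  [1,[60,-4,0],0],
  [1,[60,-4,0],0],
  [1,[60,-4,0],0],
])

```text
clock: 1.35
eef_pos: [0.2569, -0.043, 0.2312]
tool_rot: [3.141, -0.0, 1.504]
wrist_force: [1.3, 1.0, -0.6]
opening: 0.0851
grasp_force: 0.0
```

Call:
servo_tool([
  [0.5,[60,-4,0],0],
  [0.5,[60,-4,0],0],
  [0.5,[60,0,0],0],
  [0.5,[25,55,0],0],
  [0.5,[5,55,0],0],
])

```text
clock: 1.98
eef_pos: [0.3759, 0.1401, 0.2312]
tool_rot: [3.141, -0.0, 1.511]
wrist_force: [-0.4, -0.2, 0.4]
opening: 0.0425
grasp_force: 0.0
```

Call:
servo_tool([
  [0.5,[11,42.5,26],0],
  [0.5,[11,42.5,26],0],
  [0.5,[11,42.5,26],0],
  [0.5,[11,42.5,26],0],
  [0.5,[11,42.5,26],0],
])

```text
clock: 2.6
eef_pos: [0.5918, 0.1785, 0.0999]
tool_rot: [-3.141, 0.0, 1.505]
wrist_force: [0.7, 0.5, 1.0]
opening: 0.0425
grasp_force: 0.0
```

Call:
servo_tool([
  [0.5,[0,0,0],0],
])

```text
clock: 2.72
eef_pos: [0.5909, 0.178, 0.0964]
tool_rot: [-3.135, 0.002, 1.504]
wrist_force: [-0.4, -0.2, 0.3]
opening: 0.0426
grasp_force: 0.0
```

Run:
```python
from h import *
im,d=grab("side");save("s1.png",cv2.resize(im[180:360,180:420],(800,600),interpolation=cv2.INTER_CUBIC))
```

```text
(no output)
```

View pics/s1.png

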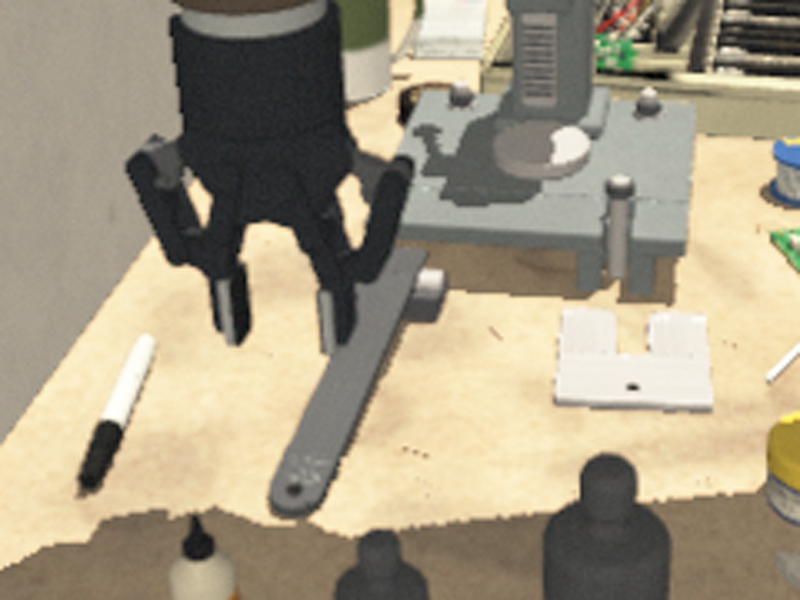

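Run:
```python
from h import *
y=pix("side",np.array([.5909,.178,.0964])+np.array([[0.021,0,.004],[-.021,0,.004]]))
print((y-[180,180])*800/240)
print("bar tip cand in crop",(pix("side",np.array([[.592,.192,.004],[.592,.1967,.004]]))-[180,180])*800/240)
```

```text
[[243.16418839 332.92741933]
 [325.79121536 338.65163506]]
bar tip cand in crop [[289.04219309 508.67365534]
 [286.65710113 514.53838225]]
```

Call:
servo_tool([
  [0.5,[3,0,30],0],
  [0.5,[2,0,30],0],
  [0.5,[0,0,20],0],
  [0.5,[0,0,10],0],
  [0.5,[0,0,4],0],
])

```text
clock: 3.4
eef_pos: [0.591, 0.1833, 0.0078]
tool_rot: [3.141, -0.0, 1.505]
wrist_force: [0.1, 1.0, 0.8]
opening: 0.0426
grasp_force: 0.0
```

Call:
servo_tool([
  [0.5,[0,0,4],0],
  [0.5,[0,0,4],0],
  [0.5,[0,0,0],0],
])

```text
clock: 3.78
eef_pos: [0.591, 0.1833, -0.0008]
tool_rot: [-3.141, 0.0, 1.505]
wrist_force: [0.6, -0.1, -0.1]
opening: 0.0426
grasp_force: 0.0
```

Call:
servo_tool([
  [0.25,[0,0,0],0],
  [0.25,[0,0,0],0],
  [0.25,[0,0,0],0],
  [0.25,[0,0,0],0],
  [0.25,[0,0,0],0],
], squeeze=20)

```text
clock: 4.4
eef_pos: [0.5913, 0.1834, -0.0002]
tool_rot: [3.141, -0.0, 1.505]
wrist_force: [0.8, -0.6, 4.6]
opening: 0.0288
grasp_force: 22.5
```

Call:
servo_tool([
  [0.25,[0,0,-5],0],
  [0.25,[0,0,-5],0],
  [0.25,[0,0,-5],0],
  [0.25,[0,0,-5],0],
  [0.25,[0,0,0],0],
])

```text
clock: 5.03
eef_pos: [0.5912, 0.1833, 0.0198]
tool_rot: [3.141, -0.0, 1.505]
wrist_force: [-0.1, 0.5, -2.0]
opening: 0.0283
grasp_force: 20.0
```

```bash
cat > bar.py <<'E'
from h import *
im,d=grab("top");P=cloud("top",d);Q=cloud("side",grab("side")[1])
for y0 in np.arange(-.05,.17,.02):
    o=[]
    for C in(P,Q):
        c=C.reshape(-1,3);xc=.5765+.066*(y0+.042)
        m=(abs(c[:,1]-y0)<.006)&(abs(c[:,0]-xc)<.010)&(c[:,2]<.11)&(c[:,2]>.004);o+=[m.sum(),np.median(c[m,2]).round(4) if m.any() else None]
    print(y0.round(3),o)
s=readout.read_state();print(s["eef_pos"],s["wrist_force"],s["moment"])
E
python3 bar.py
```

```text
-0.05 [np.int64(3), np.float64(0.005), np.int64(31), np.float64(0.0379)]
-0.03 [np.int64(57), np.float64(0.0327), np.int64(21), np.float64(0.0318)]
-0.01 [np.int64(45), np.float64(0.0335), np.int64(27), np.float64(0.0318)]
0.01 [np.int64(47), np.float64(0.0333), np.int64(28), np.float64(0.0318)]
0.03 [np.int64(51), np.float64(0.0331), np.int64(19), np.float64(0.0315)]
0.05 [np.int64(52), np.float64(0.0322), np.int64(0), None]
0.07 [np.int64(54), np.float64(0.0323), np.int64(20), np.float64(0.0303)]
0.09 [np.int64(49), np.float64(0.0307), np.int64(20), np.float64(0.0303)]
0.11 [np.int64(45), np.float64(0.0315), np.int64(7), np.float64(0.0297)]
0.13 [np.int64(45), np.float64(0.0308), np.int64(1), np.float64(0.0303)]
0.15 [np.int64(49), np.float64(0.0309), np.int64(24), np.float64(0.029)]
0.17 [np.int64(25), np.float64(0.0297), np.int64(41), np.float64(0.0285)]
[0.59098216 0.18326518 0.01927993] [-0.86655301  0.28212387 -1.38369219] [ 0.13299537 -0.05217604  0.00555007]
```

Call:
servo_tool([
  [0.25,[0,0,-10],0],
  [0.25,[0,0,-10],0],
  [0.25,[0,0,-10],0],
  [0.25,[0,0,-10],0],
  [0.25,[0,0,-8],0],
])

```text
clock: 5.75
eef_pos: [0.5912, 0.1833, 0.0683]
tool_rot: [3.141, -0.0, 1.505]
wrist_force: [0.1, 0.1, -1.7]
opening: 0.0288
grasp_force: 19.9
```

```bash
python3 bar.py
```

```text
-0.05 [np.int64(2), np.float64(0.0044), np.int64(7), np.float64(0.0373)]
-0.03 [np.int64(53), np.float64(0.0327), np.int64(6), np.float64(0.0303)]
-0.01 [np.int64(45), np.float64(0.0372), np.int64(26), np.float64(0.0121)]
0.01 [np.int64(51), np.float64(0.0427), np.int64(2), np.float64(0.0404)]
0.03 [np.int64(54), np.float64(0.0462), np.int64(3), np.float64(0.0447)]
0.05 [np.int64(47), np.float64(0.0507), np.int64(4), np.float64(0.0496)]
0.07 [np.int64(55), np.float64(0.0547), np.int64(0), None]
0.09 [np.int64(54), np.float64(0.0593), np.int64(0), None]
0.11 [np.int64(55), np.float64(0.0627), np.int64(0), None]
0.13 [np.int64(55), np.float64(0.0672), np.int64(4), np.float64(0.0676)]
0.15 [np.int64(56), np.float64(0.0721), np.int64(14), np.float64(0.0714)]
0.17 [np.int64(36), np.float64(0.076), np.int64(23), np.float64(0.0759)]
[0.59151453 0.18349051 0.06861957] [ 0.17912039  0.03077251 -1.80807965] [ 0.15450356  0.05610488 -0.02488329]
```

Call:
servo_tool([
  [0.25,[-7,0,1.5],0],
  [0.25,[-7,0,1.5],0],
  [0.25,[-7,0,1.5],0],
  [0.25,[-7,0,1.5],0],
  [0.25,[-5,0,1],0],
])

```text
clock: 6.48
eef_pos: [0.5888, 0.1498, 0.0602]
tool_rot: [-3.141, 0.0, 1.504]
wrist_force: [-1.1, 0.3, -1.0]
opening: 0.0288
grasp_force: 19.9
```

Call:
servo_tool([
  [0.25,[-2,0,0.4],0],
  [0.25,[-2,0,0.4],0],
  [0.25,[-1,0,0.2],0],
])

```text
clock: 6.85
eef_pos: [0.5885, 0.1454, 0.0594]
tool_rot: [3.142, -0.0, 1.505]
wrist_force: [0.4, 0.6, -1.5]
opening: 0.0289
grasp_force: 19.9
```

Call:
servo_tool([
  [0.25,[-1,0,0.2],0],
  [0.25,[-1,0,0.2],0],
  [0.25,[-1,0,0.2],0],
])

```text
clock: 7.22
eef_pos: [0.5883, 0.1424, 0.0587]
tool_rot: [-3.142, -0.0, 1.505]
wrist_force: [-0.0, 0.4, -1.3]
opening: 0.0285
grasp_force: 19.9
```

Call:
servo_tool([
  [0.25,[-1,0,0.2],0],
  [0.25,[-1,0,0.2],0],
])

```text
clock: 7.48
eef_pos: [0.5882, 0.1403, 0.0583]
tool_rot: [-3.142, 0.0, 1.505]
wrist_force: [0.3, 0.3, -1.6]
opening: 0.0286
grasp_force: 19.9
```

```bash
python3 bar.py
```

```text
-0.05 [np.int64(52), np.float64(0.0302), np.int64(1), np.float64(0.0311)]
-0.03 [np.int64(53), np.float64(0.0349), np.int64(3), np.float64(0.0342)]
-0.01 [np.int64(44), np.float64(0.0389), np.int64(28), np.float64(0.0123)]
0.01 [np.int64(55), np.float64(0.0425), np.int64(8), np.float64(0.0415)]
0.03 [np.int64(55), np.float64(0.0467), np.int64(0), None]
0.05 [np.int64(45), np.float64(0.0508), np.int64(0), None]
0.07 [np.int64(56), np.float64(0.0554), np.int64(0), None]
0.09 [np.int64(57), np.float64(0.059), np.int64(6), np.float64(0.058)]
0.11 [np.int64(46), np.float64(0.0638), np.int64(14), np.float64(0.0621)]
0.13 [np.int64(0), None, np.int64(25), np.float64(0.0659)]
0.15 [np.int64(0), None, np.int64(50), np.float64(0.0664)]
0.17 [np.int64(0), None, np.int64(0), None]
[0.5881518  0.14026612 0.05832609] [ 0.12725551 -0.73008418 -2.59537491] [0.00085012 0.01199926 0.01599393]
```

Call:
servo_tool([
  [0.25,[-1,0,0.2],0],
  [0.25,[-1,0,0.2],0],
])

```text
clock: 7.82
eef_pos: [0.5882, 0.1394, 0.0582]
tool_rot: [3.141, -0.002, 1.505]
wrist_force: [-0.3, 8.1, 0.1]
opening: 0.0286
grasp_force: 20.0
```

Call:
servo_tool([
  [0.25,[-1,0,0.2],0],
  [0.25,[-1,0,0.2],0],
])

```text
clock: 8.07
eef_pos: [0.5884, 0.1391, 0.0583]
tool_rot: [3.141, -0.006, 1.507]
wrist_force: [-0.2, 17.0, 1.0]
opening: 0.0286
grasp_force: 20.1
```

Call:
servo_tool([
  [0.25,[-1,0,0.2],0],
  [0.25,[-1,0,0.2],0],
])

```text
clock: 8.32
eef_pos: [0.5884, 0.1383, 0.0584]
tool_rot: [3.14, -0.008, 1.508]
wrist_force: [0.2, 22.8, 2.2]
opening: 0.029
grasp_force: 20.2
```

Call:
servo_tool([
  [0.25,[5,0,0],0],
  [0.25,[0,0,6],0],
  [0.25,[0,0,6],0],
  [0.25,[0,0,6],0],
  [0.25,[0,0,4],0],
])

```text
clock: 8.95
eef_pos: [0.5885, 0.1411, 0.0353]
tool_rot: [3.141, -0.003, 1.506]
wrist_force: [-0.2, 6.2, 2.0]
opening: 0.0287
grasp_force: 20.1
```

```bash
python3 bar.py|egrep "^-?0.0[1357]|\["
```

```text
-0.05 [np.int64(52), np.float64(0.0337), np.int64(26), np.float64(0.0371)]
-0.03 [np.int64(55), np.float64(0.0356), np.int64(0), None]
-0.01 [np.int64(43), np.float64(0.0357), np.int64(8), np.float64(0.0351)]
0.01 [np.int64(45), np.float64(0.0368), np.int64(21), np.float64(0.0359)]
0.03 [np.int64(53), np.float64(0.0384), np.int64(18), np.float64(0.037)]
0.05 [np.int64(53), np.float64(0.0394), np.int64(10), np.float64(0.0378)]
0.07 [np.int64(46), np.float64(0.0408), np.int64(0), None]
0.09 [np.int64(56), np.float64(0.0423), np.int64(7), np.float64(0.0403)]
0.11 [np.int64(43), np.float64(0.0426), np.int64(21), np.float64(0.0413)]
0.13 [np.int64(0), None, np.int64(34), np.float64(0.0427)]
0.15 [np.int64(0), None, np.int64(77), np.float64(0.0432)]
0.17 [np.int64(0), None, np.int64(0), None]
[0.5882662  0.14091855 0.03491221] [ 0.83359573 10.03302667  0.80419542] [ 2.0704088  -0.01049744 -0.027748  ]
```

Call:
servo_tool([
  [0.25,[0,0,1],0],
  [0.25,[0,0,1],0],
  [0.25,[0,0,0],0],
])

```text
clock: 9.43
eef_pos: [0.5884, 0.1407, 0.0333]
tool_rot: [3.141, -0.003, 1.506]
wrist_force: [0.4, 9.7, 1.4]
opening: 0.0291
grasp_force: 20.1
```

Call:
servo_tool([
  [0.3,[0,0,0],0],
  [0.4,[0,0,0],0],
  [0.5,[0,0,0],0],
  [0.5,[0,0,0],0],
])

```text
clock: 9.93
eef_pos: [0.588, 0.139, 0.0329]
tool_rot: [-3.141, 0.0, 1.504]
wrist_force: [-0.6, 0.6, -0.5]
opening: 0.0426
grasp_force: 0.0
```

```bash
python3 bar.py
```

```text
-0.05 [np.int64(54), np.float64(0.0338), np.int64(21), np.float64(0.037)]
-0.03 [np.int64(52), np.float64(0.0358), np.int64(0), None]
-0.01 [np.int64(43), np.float64(0.0367), np.int64(10), np.float64(0.0347)]
0.01 [np.int64(45), np.float64(0.0365), np.int64(19), np.float64(0.0355)]
0.03 [np.int64(54), np.float64(0.038), np.int64(10), np.float64(0.0367)]
0.05 [np.int64(50), np.float64(0.0393), np.int64(2), np.float64(0.0376)]
0.07 [np.int64(46), np.float64(0.0403), np.int64(3), np.float64(0.0395)]
0.09 [np.int64(52), np.float64(0.0414), np.int64(21), np.float64(0.0402)]
0.11 [np.int64(37), np.float64(0.0425), np.int64(30), np.float64(0.0409)]
0.13 [np.int64(0), None, np.int64(39), np.float64(0.0421)]
0.15 [np.int64(0), None, np.int64(86), np.float64(0.043)]
0.17 [np.int64(0), None, np.int64(0), None]
[0.58806957 0.13915289 0.03302121] [ 0.32237847 -0.3151498  -0.10593407] [-0.00099083  0.01532022 -0.02747356]
```

Call:
servo_tool([
  [0.55,[0,0,-55],0],
  [0.55,[0,0,-62],0],
  [0.55,[20,-42,-5],0],
  [0.55,[20,-42,0],0],
  [0.55,[19,-41,0],0],
])

```text
clock: 10.65
eef_pos: [0.4662, 0.2069, 0.1553]
tool_rot: [3.141, -0.0, 1.504]
wrist_force: [-0.3, -0.2, 0.1]
opening: 0.0469
grasp_force: 0.0
```

Call:
servo_tool([
  [0.55,[19,-41,0],0],
  [0.55,[0,0,0],0],
])

```text
clock: 10.9
eef_pos: [0.4258, 0.2292, 0.1557]
tool_rot: [3.141, -0.001, 1.508]
wrist_force: [0.7, -0.7, 0.2]
opening: 0.047
grasp_force: 0.0
```

```bash
cat > w.py <<'E'
from h import *
import sys
cx,cy=map(float,sys.argv[1:3]);zl,zh=map(float,sys.argv[3:5])
for n in("top","side"):
    Q=cloud(n,grab(n)[1]).reshape(-1,3);m=(np.hypot(Q[:,0]-cx,Q[:,1]-cy)<.04)&(Q[:,2]>zl)&(Q[:,2]<zh);q=Q[m]
    if len(q)>3: print(n,len(q),q.min(0).round(4),q.max(0).round(4),np.median(q,0).round(4))
E
python3 w.py .428 .228 .055 .09; python3 bar.py
python3 - <<'E'
from h import *
P=cloud("top",grab("top")[1]).reshape(-1,3);m=(abs(P[:,0]-.585)<.02)&(P[:,1]>.08)&(P[:,1]<.2)&(P[:,2]>.025)&(P[:,2]<.06)
q=P[m];print("tip top",q[:,1].max(),[ (y,(q[abs(q[:,1]-y)<.006][:,0].min()+q[abs(q[:,1]-y)<.006][:,0].max())/2) for y in(.09,.115,.13)])
Q=cloud("side",grab("side")[1]).reshape(-1,3);m=(abs(Q[:,0]-.585)<.02)&(Q[:,1]>.08)&(Q[:,1]<.2)&(Q[:,2]>.03)&(Q[:,2]<.06);print("tip side",Q[m][:,1].max())
E
```

```text
top 152 [0.4151 0.2138 0.0582] [0.4418 0.2396 0.0835] [0.4268 0.2244 0.0769]
side 308 [0.414  0.2185 0.0554] [0.44   0.2428 0.0793] [0.427  0.237  0.0723]
-0.05 [np.int64(54), np.float64(0.034), np.int64(37), np.float64(0.0341)]
-0.03 [np.int64(53), np.float64(0.0356), np.int64(24), np.float64(0.0337)]
-0.01 [np.int64(45), np.float64(0.0367), np.int64(29), np.float64(0.0346)]
0.01 [np.int64(45), np.float64(0.0373), np.int64(27), np.float64(0.036)]
0.03 [np.int64(59), np.float64(0.0386), np.int64(29), np.float64(0.0369)]
0.05 [np.int64(53), np.float64(0.0397), np.int64(28), np.float64(0.0381)]
0.07 [np.int64(45), np.float64(0.04), np.int64(31), np.float64(0.0388)]
0.09 [np.int64(51), np.float64(0.0416), np.int64(35), np.float64(0.0402)]
0.11 [np.int64(55), np.float64(0.0424), np.int64(38), np.float64(0.0411)]
0.13 [np.int64(45), np.float64(0.0429), np.int64(34), np.float64(0.0419)]
0.15 [np.int64(31), np.float64(0.0431), np.int64(62), np.float64(0.0418)]
0.17 [np.int64(3), np.float64(0.0048), np.int64(0), None]
[0.42829073 0.22787042 0.15512513] [-0.55718713  0.36570036 -0.00914432] [ 0.01255027 -0.0196308   0.00301033]
tip top 0.1523174029041684 [(0.09, np.float64(0.5849757236533712)), (0.115, np.float64(0.586585871408065)), (0.13, np.float64(0.5869155583781631))]
tip side 0.15451920872898758
```

Call:
servo_tool([
  [0.55,[0,0,40],0],
  [0.55,[0,0,40],0],
  [0.55,[0,0,20],0],
  [0.55,[0,0,11],0],
  [0.55,[0,0,0],0],
])

```text
clock: 11.82
eef_pos: [0.4277, 0.2278, 0.0438]
tool_rot: [-3.141, 0.001, 1.504]
wrist_force: [-0.2, -0.4, 0.5]
opening: 0.0469
grasp_force: 0.0
```

Call:
servo_tool([
  [0.2,[0,0,0],0],
  [0.2,[0,0,0],0],
  [0.2,[0,0,0],0],
  [0.2,[0,0,0],0],
], squeeze=40)

```text
clock: 12.32
eef_pos: [0.428, 0.2284, 0.0453]
tool_rot: [3.14, -0.001, 1.505]
wrist_force: [-3.0, -1.7, 6.5]
opening: 0.0247
grasp_force: 39.4
```

Call:
servo_tool([
  [0.2,[0,0,-10],0],
  [0.2,[0,0,-30],0],
  [0.2,[0,0,-30],0],
  [0.2,[0,0,-20],0],
  [0.2,[0,0,0],0],
])

```text
clock: 12.95
eef_pos: [0.4282, 0.2285, 0.1353]
tool_rot: [3.14, -0.001, 1.505]
wrist_force: [0.3, 0.3, -7.8]
opening: 0.0249
grasp_force: 40.6
```

Call:
servo_tool([
  [0.2,[-10,15,0],0],
  [0.2,[-19,32,0],0],
  [0.2,[-22,38,0],0],
  [0.2,[-20,35,0],0],
  [0.2,[-17,28,0],0],
])

```text
clock: 13.58
eef_pos: [0.5705, 0.1287, 0.1321]
tool_rot: [-3.139, 0.001, 1.504]
wrist_force: [-0.1, 0.8, -8.4]
opening: 0.0245
grasp_force: 40.8
```

Call:
servo_tool([
  [0.2,[-11,17,0],0],
  [0.2,[0,0,10],0],
  [0.2,[0,0,12],0],
  [0.2,[0,0,10],0],
  [0.2,[0,0,4],0],
])

```text
clock: 14.2
eef_pos: [0.5849, 0.1189, 0.0971]
tool_rot: [-3.14, 0.0, 1.506]
wrist_force: [-0.3, -0.1, -8.3]
opening: 0.0247
grasp_force: 40.9
```

Call:
servo_tool([
  [0.2,[0,0,0],0],
])

```text
clock: 14.32
eef_pos: [0.5854, 0.1188, 0.098]
tool_rot: [-3.141, 0.0, 1.505]
wrist_force: [-0.4, -0.3, -8.5]
opening: 0.0249
grasp_force: 40.9
```

Run:
```python
from h import *
im,d=grab("side");save("s2.png",cv2.resize(im[160:360,180:420],(720,600),interpolation=cv2.INTER_CUBIC))
```

View pics/s2.png

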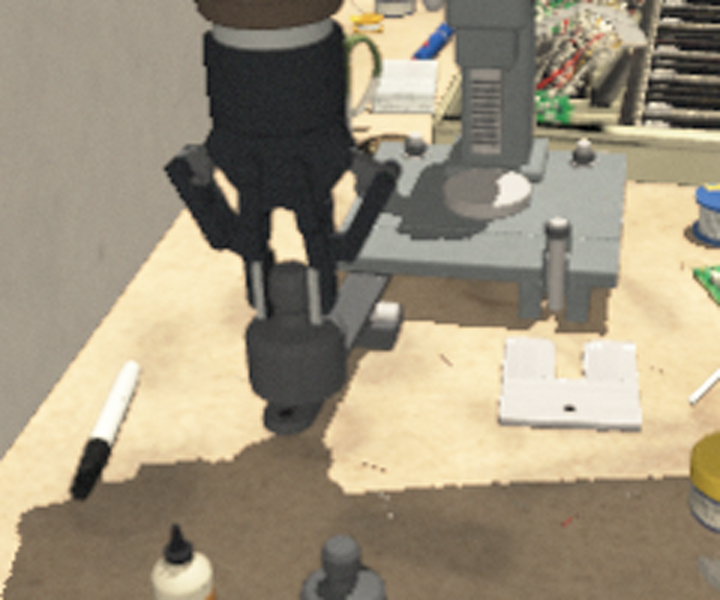

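The weight hangs upright over the bar's free end (290,350), with the round tip showing below it at (290,415). I'll lower it slowly.

Call:
servo_tool([
  [0.2,[0,1,4],0],
  [0.2,[0,0,3],0],
  [0.2,[0,0,2],0],
  [0.2,[0,0,1.5],0],
  [0.2,[0,0,1.5],0],
])

```text
clock: 15.0
eef_pos: [0.5867, 0.1184, 0.0861]
tool_rot: [3.142, -0.0, 1.505]
wrist_force: [0.8, 0.0, -7.4]
opening: 0.0244
grasp_force: 40.9
```

Call:
servo_tool([
  [0.2,[0,0,1.5],0],
  [0.2,[0,0,1.5],0],
  [0.2,[0,0,1.5],0],
  [0.2,[0,0,1.5],0],
  [0.2,[0,0,1.5],0],
])

```text
clock: 15.62
eef_pos: [0.5868, 0.1185, 0.0786]
tool_rot: [3.141, -0.0, 1.505]
wrist_force: [-0.2, 1.1, -6.9]
opening: 0.0246
grasp_force: 40.9
```

Call:
servo_tool([
  [0.2,[0,0,1.5],0],
  [0.2,[0,0,1.5],0],
  [0.2,[0,0,1.5],0],
  [0.2,[0,0,1.5],0],
  [0.2,[0,0,1.5],0],
])

```text
clock: 16.25
eef_pos: [0.5873, 0.1188, 0.0721]
tool_rot: [3.14, -0.001, 1.505]
wrist_force: [-0.4, 3.5, 0.9]
opening: 0.0244
grasp_force: 41.7
```

Call:
servo_tool([
  [0.2,[0,0,1.2],0],
  [0.2,[0,0,1.2],0],
  [0.2,[0,0,1.2],0],
  [0.2,[0,0,1.2],0],
])

```text
clock: 16.75
eef_pos: [0.5869, 0.1185, 0.0664]
tool_rot: [3.141, -0.0, 1.505]
wrist_force: [1.6, 3.4, 2.2]
opening: 0.0246
grasp_force: 41.7
```

Call:
servo_tool([
  [0.2,[0,0,1.2],0],
  [0.2,[0,0,1.2],0],
  [0.2,[0,0,1.2],0],
])

```text
clock: 17.12
eef_pos: [0.5867, 0.1185, 0.0626]
tool_rot: [-3.142, -0.0, 1.505]
wrist_force: [1.5, 2.7, 1.6]
opening: 0.0248
grasp_force: 41.7
```

```bash
python3 bar.py
python3 - <<'E'
from h import *
P=cloud("top",grab("top")[1]).reshape(-1,3)
for y in(-.06,-.08,-.1,-.12):
    m=(abs(P[:,1]-y)<.006)&(abs(P[:,0]-.59)<.02)&(P[:,2]>.02);print(y,np.median(P[m,2]).round(4))
E
```

```text
-0.05 [np.int64(56), np.float64(0.039), np.int64(5), np.float64(0.0385)]
-0.03 [np.int64(53), np.float64(0.0367), np.int64(4), np.float64(0.0347)]
-0.01 [np.int64(45), np.float64(0.0333), np.int64(7), np.float64(0.0315)]
0.01 [np.int64(45), np.float64(0.0304), np.int64(25), np.float64(0.0289)]
0.03 [np.int64(45), np.float64(0.0274), np.int64(16), np.float64(0.0258)]
0.05 [np.int64(46), np.float64(0.0241), np.int64(8), np.float64(0.0236)]
0.07 [np.int64(46), np.float64(0.0221), np.int64(0), None]
0.09 [np.int64(12), np.float64(0.02), np.int64(0), None]
0.11 [np.int64(0), None, np.int64(11), np.float64(0.0943)]
0.13 [np.int64(0), None, np.int64(198), np.float64(0.0764)]
0.15 [np.int64(0), None, np.int64(236), np.float64(0.0327)]
0.17 [np.int64(0), None, np.int64(0), None]
[0.58665601 0.11840263 0.06250883] [1.61641774 4.31102571 1.09075941] [ 0.6362417  -0.46747235  0.09537271]
-0.06 0.0557
-0.08 0.0557
-0.1 0.0553
-0.12 0.0551
```

Call:
servo_tool([
  [0.2,[0,0,1],0],
  [0.2,[0,0,1],0],
])

```text
clock: 17.52
eef_pos: [0.5871, 0.119, 0.0617]
tool_rot: [3.14, -0.001, 1.505]
wrist_force: [-0.5, 7.4, 10.9]
opening: 0.0249
grasp_force: 42.5
```

Call:
servo_tool([
  [0.2,[0,0,1],0],
  [0.2,[0,0,1],0],
])

```text
clock: 17.77
eef_pos: [0.5875, 0.1197, 0.0612]
tool_rot: [3.139, -0.003, 1.505]
wrist_force: [-2.9, 9.2, 19.2]
opening: 0.0248
grasp_force: 43.2
```

Call:
servo_tool([
  [0.2,[0,0,-1],0],
  [0.2,[1.5,0,0.4],0],
  [0.2,[1.5,0,0.6],0],
  [0.2,[1.5,0,0.6],0],
  [0.2,[1.5,0,0.6],0],
], squeeze=20)

```text
clock: 18.4
eef_pos: [0.5876, 0.1249, 0.059]
tool_rot: [3.14, -0.001, 1.505]
wrist_force: [0.4, 5.1, 10.4]
opening: 0.0248
grasp_force: 42.5
```

Run:
```python
from h import *
im,d=grab("side");save("s3.png",cv2.resize(im[200:320,220:360],(700,600),interpolation=cv2.INTER_CUBIC))
```

```text
(no output)
```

View pics/s3.png

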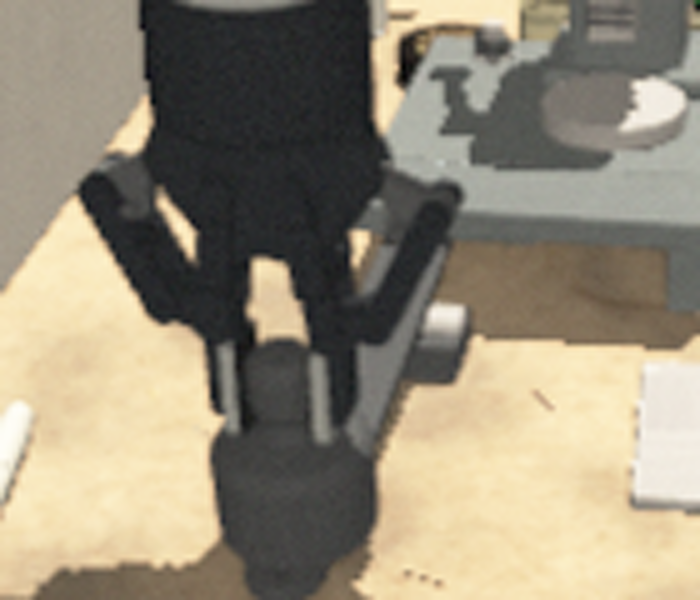

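The weight stands on the bar, tilting to match its slope: knob at (278,390), tip of the bar under it at (290,580). I'll continue the tilt, then let go.

Call:
servo_tool([
  [0.2,[1.5,0,0.4],0],
  [0.2,[1.5,0,0.4],0],
  [0.2,[1,0,0],0],
  [0.2,[0,0,-0.7],0],
])

```text
clock: 18.95
eef_pos: [0.5874, 0.128, 0.0577]
tool_rot: [3.141, 0.001, 1.505]
wrist_force: [1.5, 1.8, 1.0]
opening: 0.0247
grasp_force: 41.8
```

Call:
servo_tool([
  [0.31,[0,0,0],0],
  [0.33,[0,0,0],0],
  [0.37,[0,0,0],0],
  [0.44,[0,0,0],0],
  [0.55,[0,0,0],0],
])

```text
clock: 19.58
eef_pos: [0.5873, 0.1284, 0.0573]
tool_rot: [-3.141, 0.0, 1.505]
wrist_force: [0.4, -0.4, 0.8]
opening: 0.0467
grasp_force: 0.0
```

Call:
servo_tool([
  [0.55,[0,0,0],0],
  [0.55,[0,0,-20],0],
  [0.55,[0,0,-55],0],
  [0.55,[0,0,-30],0],
])

```text
clock: 20.08
eef_pos: [0.5879, 0.1286, 0.1653]
tool_rot: [3.139, -0.001, 1.505]
wrist_force: [1.1, -0.1, 0.1]
opening: 0.0472
grasp_force: 0.0
```

```bash
python3 w.py .587 .13 .06 .1;python3 bar.py
python3 - <<'E'
from h import *
im,d=grab("top");P=cloud("top",d).reshape(-1,3)
for y in(-.06,-.08,-.1,-.12):
    m=(abs(P[:,1]-y)<.006)&(abs(P[:,0]-.59)<.02)&(P[:,2]>.02);print(y,np.median(P[m,2]).round(4))
im,d=grab("side");save("s4.png",cv2.resize(im[180:330,220:420],(800,600),interpolation=cv2.INTER_CUBIC))
E
```

```text
top 6 [0.5829 0.0997 0.0604] [0.5984 0.1087 0.0637] [0.5859 0.1011 0.0609]
side 232 [0.5725 0.1217 0.0601] [0.5991 0.1434 0.0918] [0.5839 0.1363 0.0832]
-0.05 [np.int64(53), np.float64(0.0394), np.int64(30), np.float64(0.0382)]
-0.03 [np.int64(54), np.float64(0.036), np.int64(36), np.float64(0.0347)]
-0.01 [np.int64(45), np.float64(0.0339), np.int64(36), np.float64(0.0319)]
0.01 [np.int64(45), np.float64(0.0304), np.int64(39), np.float64(0.0288)]
0.03 [np.int64(45), np.float64(0.0265), np.int64(38), np.float64(0.0257)]
0.05 [np.int64(43), np.float64(0.0236), np.int64(24), np.float64(0.0231)]
0.07 [np.int64(47), np.float64(0.0214), np.int64(0), None]
0.09 [np.int64(66), np.float64(0.0318), np.int64(0), None]
0.11 [np.int64(9), np.float64(0.058), np.int64(6), np.float64(0.0567)]
0.13 [np.int64(0), None, np.int64(110), np.float64(0.0659)]
0.15 [np.int64(0), None, np.int64(249), np.float64(0.0305)]
0.17 [np.int64(0), None, np.int64(0), None]
[0.58756635 0.12847958 0.16248072] [-0.0215493  -0.97288405  0.10482743] [-0.02160856 -0.02686365  0.01778697]
-0.06 0.056
-0.08 0.0564
-0.1 0.0551
-0.12 0.0554
```

View pics/s4.png

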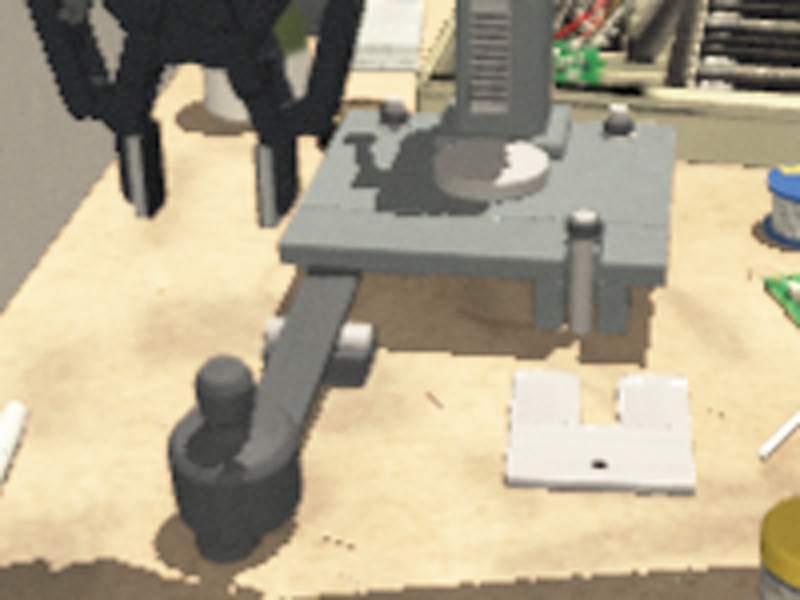

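The weight stands by itself on the bar (knob at (225,385)) and the press is raised. The plate lies at (600,430) in front of the foot, so I'll place the two open fingers behind its rear edge.

Call:
servo_tool([
  [0.55,[-9,-41,0],0],
  [0.55,[-9,-41,0],0],
  [0.55,[-8,-41,0],0],
  [0.55,[-8,-40,0],0],
  [0.55,[0,0,0],-0.115],
])

```text
clock: 21.0
eef_pos: [0.42, 0.1049, 0.1616]
tool_rot: [-3.14, 0.0, 1.622]
wrist_force: [0.2, -0.2, -0.2]
opening: 0.0469
grasp_force: 0.0
```

Call:
servo_tool([
  [0.55,[0,0,50],0],
  [0.55,[0,0,50],0],
  [0.55,[0,0,40],0],
  [0.55,[0,0,15],0],
  [0.55,[0,0,0],0],
])

```text
clock: 21.62
eef_pos: [0.4218, 0.1051, 0.0068]
tool_rot: [-3.14, 0.0, 1.62]
wrist_force: [0.4, 1.2, -0.2]
opening: 0.0474
grasp_force: 0.0
```

```bash
cat > plate.py <<'E'
from h import *
im,d=grab("top");hsv=cv2.cvtColor(im,cv2.COLOR_RGB2HSV)
x0,x1,y0,y1=262,345,245,315
m=((hsv[...,1]<45)&(hsv[...,2]>150)).astype(np.uint8);mm=np.zeros_like(m);mm[y0:y1,x0:x1]=m[y0:y1,x0:x1]
n,l,st,_=cv2.connectedComponentsWithStats(mm);k=1+st[1:,4].argmax();v,u=np.nonzero(l==k)
W=onplane("top",u,v,.006)[:,:2];print(len(u),W.min(0).round(4),W.max(0).round(4))
for y in np.arange(W[:,1].min()+.006,W[:,1].max(),.012):
    q=np.sort(W[abs(W[:,1]-y)<.003][:,0]);g=np.diff(q);o=[q[0].round(4),q[-1].round(4)]
    if g.size and g.max()>.008: i=g.argmax();o+=["slot",q[i].round(4),q[i+1].round(4),((q[i]+q[i+1])/2).round(4)]
    print(y.round(4),o)
rect=cv2.minAreaRect(W.astype(np.float32)*1000);print(rect)
print(readout.read_state()["eef_pos"])
E
python3 plate.py
```

```text
1624 [ 0.38   -0.0278] [0.4728 0.0743]
-0.0218 [np.float64(0.3837), np.float64(0.4728), 'slot', np.float64(0.4159), np.float64(0.4398), np.float64(0.4279)]
-0.0098 [np.float64(0.3837), np.float64(0.4707), 'slot', np.float64(0.416), np.float64(0.4399), np.float64(0.4279)]
0.0022 [np.float64(0.3838), np.float64(0.4708), 'slot', np.float64(0.4161), np.float64(0.4378), np.float64(0.427)]
0.0142 [np.float64(0.384), np.float64(0.4687), 'slot', np.float64(0.4141), np.float64(0.4379), np.float64(0.426)]
0.0262 [np.float64(0.3819), np.float64(0.4688)]
0.0382 [np.float64(0.382), np.float64(0.4689)]
0.0502 [np.float64(0.38), np.float64(0.469)]
0.0622 [np.float64(0.3801), np.float64(0.4669)]
0.0742 [np.float64(0.4102), np.float64(0.467)]
((426.0518798828125, 22.770931243896484), (89.53082275390625, 99.06875610351562), 3.175733804702759)
[0.42271681 0.10531005 0.00807183]
```

Call:
servo_tool([
  [0.55,[0,0,6],0],
  [0.55,[0,0,4],0],
  [0.55,[-8,0,0],0],
  [0.55,[-8,0,0],0],
  [0.55,[-5,0,0],0],
])

```text
clock: 22.3
eef_pos: [0.4236, 0.0836, -0.0024]
tool_rot: [3.141, -0.0, 1.619]
wrist_force: [-0.3, 1.6, -0.4]
opening: 0.047
grasp_force: 0.9
```

Call:
servo_tool([
  [0.55,[-6,0.7,0],0],
  [0.55,[-6,1,0],0.005],
  [0.55,[-6,1,0],0.005],
  [0.55,[-6,1,0],0.005],
  [0.55,[-6,1,0],0.005],
])

```text
clock: 22.92
eef_pos: [0.4297, 0.0542, -0.0025]
tool_rot: [3.141, -0.0, 1.599]
wrist_force: [-0.4, 2.4, 1.8]
opening: 0.0471
grasp_force: 1.5
```

```bash
python3 plate.py
```

```text
919 [ 0.3859 -0.0579] [0.4751 0.011 ]
-0.0519 [np.float64(0.3877), np.float64(0.4571), 'slot', np.float64(0.4027), np.float64(0.4439), np.float64(0.4233)]
-0.0399 [np.float64(0.3877), np.float64(0.4748), 'slot', np.float64(0.4201), np.float64(0.4418), np.float64(0.431)]
-0.0279 [np.float64(0.3879), np.float64(0.4749), 'slot', np.float64(0.4202), np.float64(0.4419), np.float64(0.431)]
-0.0159 [np.float64(0.388), np.float64(0.4751), 'slot', np.float64(0.4181), np.float64(0.442), np.float64(0.4301)]
-0.0039 [np.float64(0.3859), np.float64(0.4729)]
0.0081 [np.float64(0.4097), np.float64(0.4642)]
((430.8912353515625, -23.302810668945312), (89.01048278808594, 67.63532257080078), 2.1031129360198975)
[ 0.42976073  0.0536295  -0.00247075]
```

Call:
servo_tool([
  [0.55,[-5,2.3,0],0],
  [0.55,[-5,2.3,0],0],
  [0.55,[-4,2.3,0],0],
])

```text
clock: 23.35
eef_pos: [0.4369, 0.0405, -0.0025]
tool_rot: [-3.141, -0.0, 1.6]
wrist_force: [-3.4, 3.0, 4.2]
opening: 0.047
grasp_force: 2.9
```

```bash
python3 plate.py
python3 - <<'E'
from h import *
im,d=grab("side");save("s5.png",cv2.resize(im[210:310,300:430],(780,600),interpolation=cv2.INTER_CUBIC))
E
```

```text
824 [ 0.394  -0.0707] [0.4817 0.0285]
-0.0647 [np.float64(0.394), np.float64(0.3983)]
-0.0527 [np.float64(0.3941), np.float64(0.4571), 'slot', np.float64(0.4027), np.float64(0.4505), np.float64(0.4266)]
-0.0407 [np.float64(0.3942), np.float64(0.4815), 'slot', np.float64(0.4266), np.float64(0.4484), np.float64(0.4375)]
-0.0287 [np.float64(0.3943), np.float64(0.4816), 'slot', np.float64(0.4267), np.float64(0.4485), np.float64(0.4376)]
-0.0167 [np.float64(0.3944), np.float64(0.4817)]
-0.0047 [np.float64(0.4421), np.float64(0.4729)]
0.0073 [np.float64(0.44), np.float64(0.473)]
0.0193 [np.float64(0.4401), np.float64(0.4709)]
((432.7437744140625, -19.92632293701172), (98.17682647705078, 79.76068878173828), 15.337221145629883)
[ 0.43716284  0.04014805 -0.0024982 ]
```

View pics/s5.png

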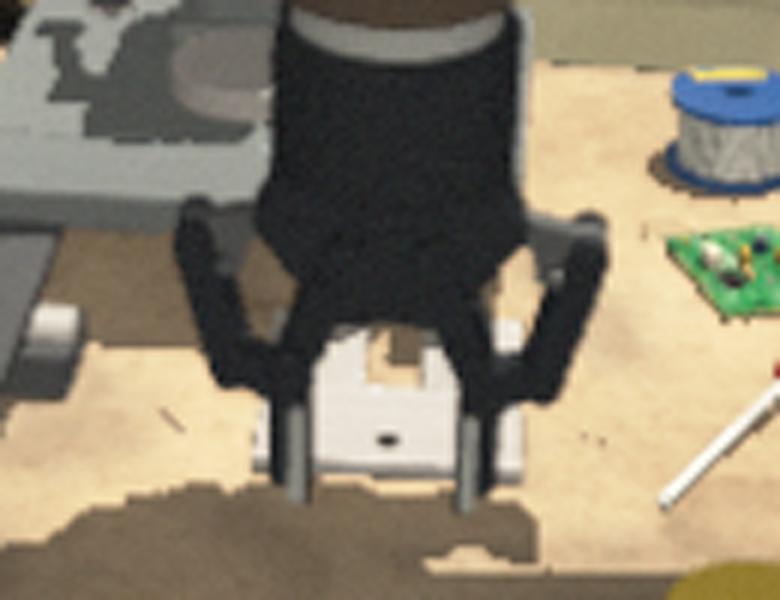

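The fingers press evenly on the rear edge, at (295,480) and (470,485). The slot at (400,355) now points at the stud, whose shadowed foot shows at (405,345). I'll keep pushing.

Call:
servo_tool([
  [0.55,[-5,1,0],0],
  [0.55,[-5,1,0],0],
  [0.55,[-5,0.5,0],0.005],
  [0.55,[-5,0.3,0],0.005],
  [0.55,[-5,0.2,0],0.005],
])

```text
clock: 24.08
eef_pos: [0.4406, 0.0155, -0.0025]
tool_rot: [3.141, -0.0, 1.584]
wrist_force: [0.2, 4.7, 4.0]
opening: 0.0474
grasp_force: 2.8
```

```bash
python3 plate.py
```

```text
228 [ 0.4418 -0.0543] [ 0.4749 -0.0151]
-0.0483 [np.float64(0.4418), np.float64(0.4593)]
-0.0363 [np.float64(0.4418), np.float64(0.4749)]
-0.0243 [np.float64(0.442), np.float64(0.4749)]
((458.3667297363281, -34.72220230102539), (39.212703704833984, 32.99210739135742), 89.51058959960938)
[ 0.44060154  0.01501523 -0.00249799]
```

Call:
servo_tool([
  [0.55,[-5,0.1,0],0.005],
  [0.55,[-5,0.1,0],0.005],
  [0.55,[-5,0,0],0.003],
  [0.55,[-3,0,0],0],
])

```text
clock: 24.62
eef_pos: [0.4408, -0.0025, -0.0025]
tool_rot: [3.142, -0.0, 1.572]
wrist_force: [0.2, 5.6, 5.2]
opening: 0.0472
grasp_force: 3.2
```

Call:
servo_tool([
  [0.55,[-2,0,0],0],
  [0.55,[-2,0,0],0],
  [0.55,[-1,0,0],0],
])

```text
clock: 25.0
eef_pos: [0.4408, -0.0073, -0.0025]
tool_rot: [3.141, -0.0, 1.572]
wrist_force: [-1.2, 5.5, 5.7]
opening: 0.0473
grasp_force: 3.3
```

Call:
servo_tool([
  [0.55,[-2,0,0],0],
  [0.55,[-1,0,0],0],
])

```text
clock: 25.25
eef_pos: [0.4408, -0.0103, -0.0025]
tool_rot: [3.142, -0.0, 1.572]
wrist_force: [0.9, 4.7, 5.4]
opening: 0.0469
grasp_force: 3.3
```

Call:
servo_tool([
  [0.55,[-1,0,0],0],
  [0.55,[-1,0,0],0],
])

```text
clock: 25.5
eef_pos: [0.4408, -0.0122, -0.0025]
tool_rot: [3.142, -0.0, 1.572]
wrist_force: [0.2, 5.8, 5.1]
opening: 0.047
grasp_force: 3.3
```

Call:
servo_tool([
  [0.55,[-1,0,0],0],
  [0.55,[-1,0,0],0],
])

```text
clock: 25.75
eef_pos: [0.4408, -0.0142, -0.0025]
tool_rot: [3.142, -0.0, 1.572]
wrist_force: [-0.1, 6.4, 5.2]
opening: 0.0471
grasp_force: 4.3
```

Call:
servo_tool([
  [0.55,[-1,0,0],0],
  [0.55,[-1,0,0],0],
])

```text
clock: 26.0
eef_pos: [0.4408, -0.0147, -0.0025]
tool_rot: [3.141, -0.004, 1.573]
wrist_force: [0.5, 18.4, 4.5]
opening: 0.0468
grasp_force: 9.5
```

Call:
servo_tool([
  [0.55,[-1,0,0],0],
  [0.55,[0,0,0],0],
])

```text
clock: 26.25
eef_pos: [0.4408, -0.0149, -0.0025]
tool_rot: [-3.142, -0.006, 1.573]
wrist_force: [-0.4, 20.9, 6.1]
opening: 0.047
grasp_force: 11.4
```

Call:
servo_tool([
  [0.55,[3,0,0],0],
  [0.55,[12,0,0],0],
  [0.55,[25,0,-5],0],
  [0.55,[20,0,-50],0],
  [0.55,[0,0,-60],0],
])

```text
clock: 26.88
eef_pos: [0.4394, 0.0436, 0.1122]
tool_rot: [-3.138, 0.001, 1.573]
wrist_force: [2.1, 0.3, 0.7]
opening: 0.0466
grasp_force: 0.0
```

Call:
servo_tool([
  [0.55,[40,-40,-45],0],
  [0.55,[60,0,0],0],
])

```text
clock: 27.12
eef_pos: [0.4062, 0.1376, 0.1547]
tool_rot: [3.136, -0.001, 1.569]
wrist_force: [2.0, 0.1, 0.1]
opening: 0.0469
grasp_force: 0.0
```

```bash
sed -i 's/x0,x1,y0,y1=.*/x0,x1,y0,y1=290,331,240,315/' plate.py; python3 plate.py; python3 w.py .587 .13 .06 .1
python3 - <<'E'
from h import *
a=grab("side")[0][200:300,260:420];b=grab("top")[0][190:310,200:392]
save("s6.png",np.vstack([cv2.resize(a,(480,300),interpolation=cv2.INTER_CUBIC),cv2.resize(b,(480,300),interpolation=cv2.INTER_CUBIC)]))
E
```

```text
405 [ 0.3962 -0.0543] [ 0.4838 -0.0276]
-0.0483 [np.float64(0.3963), np.float64(0.4836), 'slot', np.float64(0.4027), np.float64(0.4309), np.float64(0.4168)]
-0.0363 [np.float64(0.3963), np.float64(0.4837)]
((439.9986877441406, -41.10468673706055), (26.12126922607422, 87.3543472290039), 89.48111724853516)
[0.40567069 0.14397348 0.15268722]
top 174 [0.5735 0.0978 0.06  ] [0.6023 0.1404 0.0955] [0.5847 0.1236 0.0885]
side 234 [0.5731 0.1214 0.0602] [0.5991 0.1422 0.0918] [0.5838 0.1366 0.0825]
```

View pics/s6.png

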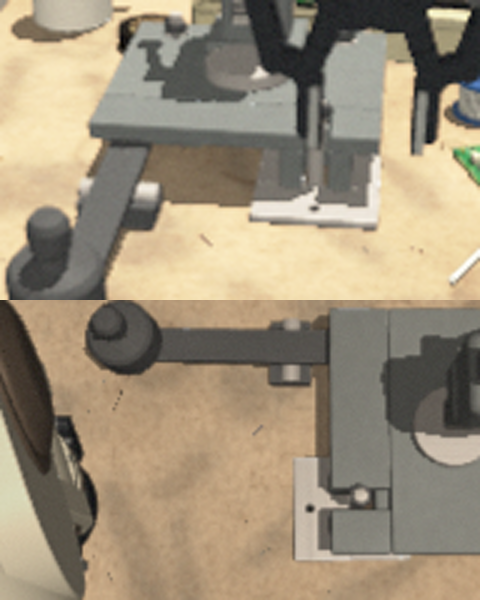

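The plate is home: its rear edge lies 55 mm from the stud axis, all round the foot at (350,515) in the lower half. Now I'll regrip the weight where I released it.

Call:
servo_tool([
  [0.55,[-4,45,0],0],
  [0.55,[-4,45,0],0],
  [0.55,[-4,45,0],0],
  [0.55,[-4,45,0],0.067],
  [0.55,[0,0,0],0],
])

```text
clock: 28.0
eef_pos: [0.5878, 0.1191, 0.1486]
tool_rot: [-3.138, 0.002, 1.5]
wrist_force: [-0.7, -0.0, 0.4]
opening: 0.0467
grasp_force: 0.0
```

Call:
servo_tool([
  [0.55,[0,0,0],0],
])

```text
clock: 28.12
eef_pos: [0.5857, 0.1201, 0.1505]
tool_rot: [-3.14, 0.001, 1.503]
wrist_force: [0.2, 0.6, -0.3]
opening: 0.047
grasp_force: 0.0
```

Call:
servo_tool([
  [0.55,[8.5,0.5,25],0],
  [0.55,[0,0,35],0],
  [0.55,[0,0,22],0],
  [0.55,[0,0,10.5],0],
  [0.55,[0,0,0],0],
])

```text
clock: 28.75
eef_pos: [0.5866, 0.1297, 0.0591]
tool_rot: [-3.141, 0.0, 1.505]
wrist_force: [0.3, 0.6, -0.6]
opening: 0.0473
grasp_force: 0.0
```

Call:
servo_tool([
  [0.45,[0,0,0],0],
  [0.38,[0,0,0],0],
  [0.3,[0,0,0],0],
  [0.25,[0,0,0],0],
  [0.25,[0,0,0],0],
], squeeze=40)

```text
clock: 29.38
eef_pos: [0.5876, 0.1301, 0.0597]
tool_rot: [3.14, -0.0, 1.505]
wrist_force: [-1.5, 0.4, 5.9]
opening: 0.0246
grasp_force: 39.0
```

Call:
servo_tool([
  [0.25,[0,0,-1],0],
  [0.25,[0,0,-1],0],
  [0.25,[0,0,-1],0],
  [0.25,[0,0,-1],0],
  [0.25,[0,0,-1],0],
])

```text
clock: 30.0
eef_pos: [0.5868, 0.1299, 0.0634]
tool_rot: [-3.141, 0.0, 1.505]
wrist_force: [-0.1, -0.5, -4.4]
opening: 0.0246
grasp_force: 39.4
```

Call:
servo_tool([
  [0.25,[0,0,-1],0],
  [0.25,[0,0,-1],0],
  [0.25,[0,0,-1],0],
  [0.25,[0,0,-1],0],
  [0.25,[0,0,-1],0],
])

```text
clock: 30.62
eef_pos: [0.5871, 0.13, 0.0689]
tool_rot: [-3.141, -0.0, 1.505]
wrist_force: [-0.8, -0.6, -3.6]
opening: 0.0251
grasp_force: 39.5
```

Call:
servo_tool([
  [0.25,[0,0,-1],0],
  [0.25,[0,0,-1],0],
  [0.25,[0,0,-1],0],
  [0.25,[0,0,-1],0],
  [0.25,[0,0,-1],0],
])

```text
clock: 31.25
eef_pos: [0.5871, 0.13, 0.0739]
tool_rot: [3.142, -0.0, 1.505]
wrist_force: [-1.0, -0.3, -4.3]
opening: 0.0245
grasp_force: 39.5
```

Call:
servo_tool([
  [0.25,[0,0,-1],0],
  [0.25,[0,0,-1],0],
  [0.25,[0,0,-1],0],
  [0.25,[0,0,-1],0],
  [0.25,[0,0,-1],0],
])

```text
clock: 31.88
eef_pos: [0.5869, 0.1299, 0.0784]
tool_rot: [-3.141, 0.0, 1.505]
wrist_force: [-0.0, -1.2, -7.3]
opening: 0.0245
grasp_force: 39.6
```

```bash
python3 bar.py|head -9
```

```text
-0.05 [np.int64(54), np.float64(0.0368), np.int64(19), np.float64(0.0348)]
-0.03 [np.int64(54), np.float64(0.0358), np.int64(17), np.float64(0.0345)]
-0.01 [np.int64(45), np.float64(0.0349), np.int64(29), np.float64(0.0331)]
0.01 [np.int64(43), np.float64(0.0338), np.int64(29), np.float64(0.0326)]
0.03 [np.int64(49), np.float64(0.0334), np.int64(21), np.float64(0.0314)]
0.05 [np.int64(53), np.float64(0.0319), np.int64(4), np.float64(0.03)]
0.07 [np.int64(54), np.float64(0.0317), np.int64(0), None]
0.09 [np.int64(73), np.float64(0.047), np.int64(0), None]
0.11 [np.int64(1), np.float64(0.0766), np.int64(0), None]
```

Call:
servo_tool([
  [0.25,[0,0,-1],0],
  [0.25,[0,0,-1.5],0],
  [0.25,[0,0,-2],0],
  [0.25,[0,0,-3],0],
  [0.25,[0,0,-5],0],
])

```text
clock: 32.6
eef_pos: [0.5871, 0.13, 0.0916]
tool_rot: [-3.141, 0.0, 1.505]
wrist_force: [0.4, 0.2, -7.8]
opening: 0.0248
grasp_force: 39.7
```

Call:
servo_tool([
  [0.25,[0,0,-12],0],
  [0.25,[0,0,-20],0],
  [0.25,[0,0,-15],0],
  [0.25,[12,-18,0],0],
  [0.25,[20,-30,0],0],
])

```text
clock: 33.22
eef_pos: [0.5416, 0.1651, 0.139]
tool_rot: [3.141, -0.0, 1.503]
wrist_force: [-0.7, 2.6, -8.8]
opening: 0.0251
grasp_force: 40.3
```

Call:
servo_tool([
  [0.25,[23,-36,0],0],
  [0.25,[20,-34,0],0],
  [0.25,[14,-28,0],0],
  [0.25,[8,-15,0],0],
  [0.25,[0,0,0],0],
])

```text
clock: 33.85
eef_pos: [0.4326, 0.2379, 0.139]
tool_rot: [3.141, -0.0, 1.506]
wrist_force: [0.0, -1.1, -8.2]
opening: 0.0246
grasp_force: 40.5
```

```bash
python3 w.py .43 .22 .06 .2
python3 - <<'E'
from h import *
x,y,_=readout.read_state()["eef_pos"];print(readout.read_state()["eef_pos"])
for n in("top","side"):
    Q=cloud(n,grab(n)[1]).reshape(-1,3);m=(np.hypot(Q[:,0]-x,Q[:,1]-y)<.05)&(Q[:,2]>.03)&(Q[:,2]<.135);q=Q[m]
    for z in np.arange(.04,.13,.01):
        k=q[abs(q[:,2]-z)<.005]
        if len(k)>5:print(n,z.round(3),len(k),k[:,:2].min(0).round(4),k[:,:2].max(0).round(4))
E
```

```text
top 846 [0.3914 0.1961 0.0962] [0.4699 0.2459 0.1998] [0.4253 0.2205 0.1358]
side 2443 [0.3942 0.2213 0.0882] [0.4693 0.2599 0.1999] [0.431 0.247 0.141]
[0.43350595 0.23730487 0.13872572]
top 0.1 42 [0.4041 0.1949] [0.4572 0.2277]
top 0.11 58 [0.4047 0.1958] [0.4558 0.235 ]
top 0.12 66 [0.404  0.1977] [0.4612 0.2445]
side 0.09 97 [0.4046 0.2356] [0.4608 0.2574]
side 0.1 202 [0.4034 0.2299] [0.4607 0.2591]
side 0.11 194 [0.4037 0.2329] [0.4606 0.2595]
side 0.12 233 [0.4029 0.2298] [0.4604 0.2609]
```

Call:
servo_tool([
  [0.25,[0,0,15],0],
  [0.25,[0,0,25],0],
  [0.25,[0,0,25],0],
  [0.25,[0,0,12],0],
  [0.25,[0,0,4],0],
])

```text
clock: 34.67
eef_pos: [0.4326, 0.237, 0.0564]
tool_rot: [-3.14, 0.001, 1.504]
wrist_force: [1.2, -0.6, -7.9]
opening: 0.0248
grasp_force: 40.6
```

Call:
servo_tool([
  [0.25,[0,0,2],0],
  [0.25,[0,0,2],0],
  [0.25,[0,0,2],0],
  [0.25,[0,0,1],0],
])

```text
clock: 35.17
eef_pos: [0.433, 0.2374, 0.0505]
tool_rot: [3.141, -0.0, 1.505]
wrist_force: [-0.3, -1.1, -5.9]
opening: 0.0247
grasp_force: 40.8
```

Call:
servo_tool([
  [0.25,[0,0,1],0],
  [0.25,[0,0,1],0],
])

```text
clock: 35.42
eef_pos: [0.4335, 0.2375, 0.0501]
tool_rot: [3.14, -0.001, 1.505]
wrist_force: [-4.1, -5.6, 13.1]
opening: 0.0247
grasp_force: 42.5
```

Call:
servo_tool([
  [0.25,[0,0,-1],0],
  [0.25,[-1.5,0,0.6],0],
  [0.25,[-1.5,0,0.6],0],
  [0.25,[-1.5,0,0.6],0],
])

```text
clock: 35.92
eef_pos: [0.4333, 0.2333, 0.0491]
tool_rot: [3.14, -0.002, 1.505]
wrist_force: [-4.1, -2.3, 9.4]
opening: 0.0246
grasp_force: 42.1
```

Call:
servo_tool([
  [0.25,[-1.5,0,0.6],0],
  [0.25,[-1.5,0,0.6],0],
  [0.25,[-1,0,0.6],0],
])

```text
clock: 36.3
eef_pos: [0.4333, 0.2292, 0.0477]
tool_rot: [3.139, -0.001, 1.505]
wrist_force: [-3.6, -3.4, 13.8]
opening: 0.0248
grasp_force: 42.8
```

Call:
servo_tool([
  [0.25,[-1,0,0.2],0],
  [0.25,[0,0,-1.5],0],
  [0.31,[0,0,0],0],
  [0.33,[0,0,0],0],
  [0.37,[0,0,0],0],
])

```text
clock: 36.92
eef_pos: [0.4323, 0.228, 0.047]
tool_rot: [-3.142, -0.0, 1.505]
wrist_force: [1.3, 0.9, -0.1]
opening: 0.0318
grasp_force: 0.0
```

Call:
servo_tool([
  [0.45,[0,0,0],0],
  [0.55,[0,0,0],0],
  [0.6,[0,0,-20],0],
  [0.6,[0,0,-50],0],
  [0.6,[0,0,-60],0],
])

```text
clock: 37.55
eef_pos: [0.4316, 0.2276, 0.1777]
tool_rot: [-3.14, 0.001, 1.505]
wrist_force: [1.0, 0.7, -0.1]
opening: 0.0512
grasp_force: 0.0
```

Call:
servo_tool([
  [0.6,[0,-60,0],0],
  [0.6,[0,0,0],0],
])

```text
clock: 37.8
eef_pos: [0.3705, 0.2321, 0.1782]
tool_rot: [3.141, -0.001, 1.506]
wrist_force: [0.4, 0.8, 0.0]
opening: 0.0516
grasp_force: 0.0
```

```bash
python3 - <<'E'
from h import *
C={n:cloud(n,grab(n)[1]).reshape(-1,3) for n in("top","side")}
for n,Q in C.items():
    for zl,zh in((.008,.038),(.058,.09)):
        m=(np.hypot(Q[:,0]-.433,Q[:,1]-.228)<.045)&(Q[:,2]>zl)&(Q[:,2]<zh);q=Q[m];print(n,zl,len(q),q.min(0).round(4),q.max(0).round(4))
Q=C["top"]
m=(Q[:,0]>.41)&(Q[:,0]<.6)&(Q[:,1]>-.13)&(Q[:,1]<-.065)&(Q[:,2]>.03)&(Q[:,2]<.062);q=Q[m]
A=np.c_[q[:,:2],np.ones(len(q))];k=np.linalg.lstsq(A,q[:,2],rcond=None)[0];print("press plane",len(q),k.round(4),(k@[.5,-.09,1]).round(4))
for nm,(x,y) in dict(tape=(.604,-.33),bottle=(.59,.285)).items():
    m=(np.hypot(Q[:,0]-x,Q[:,1]-y)<.045)&(Q[:,2]>.01);print(nm,m.sum(),np.median(Q[m],0).round(4))
T=np.load("top0.npz");Q0=cloud("top",T["d"]).reshape(-1,3)
for nm,(x,y) in dict(tape=(.604,-.33),bottle=(.59,.285)).items():
    m=(np.hypot(Q0[:,0]-x,Q0[:,1]-y)<.045)&(Q0[:,2]>.01);print(nm,"before",m.sum(),np.median(Q0[m],0).round(4))
m=(Q0[:,0]>.41)&(Q0[:,0]<.6)&(Q0[:,1]>-.13)&(Q0[:,1]<-.065)&(Q0[:,2]>.03)&(Q0[:,2]<.062);q=Q0[m]
A=np.c_[q[:,:2],np.ones(len(q))];print("before",np.linalg.lstsq(A,q[:,2],rcond=None)[0].round(4))
E
python3 plate.py
```

```text
top 0.008 136 [0.4034 0.1941 0.0088] [0.4617 0.254  0.038 ]
top 0.058 151 [0.4197 0.2108 0.061 ] [0.4458 0.2355 0.0831]
side 0.008 643 [0.402  0.2152 0.008 ] [0.4618 0.2571 0.038 ]
side 0.058 287 [0.4186 0.2162 0.058 ] [0.445  0.2397 0.0792]
press plane 2608 [ 0.0068 -0.0084  0.046 ] 0.0502
tape 336 [ 0.5969 -0.3357  0.0195]
bottle 258 [0.596  0.2866 0.0551]
tape before 416 [ 0.597  -0.3306  0.0191]
bottle before 265 [0.5958 0.2869 0.055 ]
before [ 0.0056 -0.0587  0.0375]
408 [ 0.3962 -0.0543] [ 0.4838 -0.0276]
-0.0483 [np.float64(0.3963), np.float64(0.4836), 'slot', np.float64(0.4049), np.float64(0.4309), np.float64(0.4179)]
-0.0363 [np.float64(0.3963), np.float64(0.4837)]
((439.9986877441406, -41.10468673706055), (26.12126922607422, 87.3543472290039), 89.48111724853516)
[0.37264137 0.23193466 0.17694797]
```

Run:
```python
from h import *
T=np.load("top0.npz");a=T["im"];b,_=grab("top")
g0,g1=[cv2.cvtColor(i,cv2.COLOR_RGB2GRAY) for i in(a,b)]
for nm,(x0,x1,y0,y1) in dict(tape=(436,470,184,214),tapeR=(452,470,184,214),press=(395,435,258,295),bottle=(155,182,185,212)).items():
    r_=cv2.matchTemplate(g1[y0-6:y1+6,x0-6:x1+6],g0[y0:y1,x0:x1],cv2.TM_CCOEFF_NORMED);_,mx,_,l=cv2.minMaxLoc(r_);print(nm,round(mx,3),l[0]-6,l[1]-6)
```

```text
tape 0.867 0 0
tapeR 0.882 0 0
press 0.964 1 0
bottle 0.999 0 0
```

Neither bystander has moved. The weight stands upright on the bench, the press is level and the plate is home.

```bash
python3 -c "
from station import ticket;print(ticket.sign_off())"
```

```text
the job is handed in; nothing more can be done
None
```

I handed in the job at about 38 s of the 72 s limit: the press stands level on the plate with its slot home on the stud, the weight stands upright on the bare bench, and the tape and oil bottle have not moved.

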